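# Show the service valve to the inspection camera

## Task

The open fittings drawer is in the inspection camera's picture: first push it fully home until its catch clicks. Then pick up the steel valve from the chipboard and hold it level in the air with its middle 13 cm straight in front of the camera lens, at lens height, its brass threaded end pointing straight at the lens. Finish while still holding it there, steady, and leave the spanner, the brush and the mug of pegs where they are.

Things in the scene. Friction and masses are not known exactly. Their poses are not given: they have to be found in the camera images.
- unit: Fixed grey drawer unit on the chipboard, 220 deep (its x) x 180 wide (its y) x 110 high, origin at the centre of its underside. Its front faces its own -x, towards the robot, and it stands up to 0.25 rad askew. On its top, in the middle, is a black inspection camera (housing 50 x 56 x 50, top at z = 225) on a short post.
- drawer (a joint): Opening of the unit's single drawer in m: 0 = fully home, up to 0.13 open; it closes along the unit's +x. It slides with about 1.5 N of friction; from 15 to 7 mm open it rides over a spring catch (some 2 to 4 N more to push) and then snaps home. Home is a hard stop.
- drawer_handle (a point): Middle of the drawer's steel bar handle: 12 thick, 110 long along the unit's y, 85 above the chipboard, 41 in front of the middle of the blue drawer front, which is 12 thick, 178 wide and reaches from 8 to 102 above the chipboard. Two stand-offs, 45 either side of the middle. Moves with the drawer; axes as the unit's.
- lens (a point): Centre of the camera lens's front glass, 200 above the chipboard and 110 behind the unit's front face; the lens looks level along the unit's -x.
- view_point (a point): The point in the air 130 straight in front of the lens, at lens height (200 above the chipboard), where the middle of the valve is to be held. Axes as the unit's: its x points at the lens.
- valve_mid (a point): Middle of the loose steel service valve (0.17 to 0.35 kg) lying level, 15 above the chipboard. x: along the valve to its brass end; z up. Square body 24 x 24, 44 long, centred here: grip it across y. A hexagon, 30 across flats, 35 across corners, at each end of it: nut 16 long at -x, collar 12 long at +x, then the brass threaded spigot, 21 in diameter, 18 long.
- valve_tip (a point): Centre of the open mouth of the valve's brass threaded end, 52 from valve_mid along the valve's x.
- spanner: Loose steel adjustable spanner lying flat, 205 long (along its x, jaws at +x), 40 wide, 14 high; origin at its underside near the middle. Leave alone.
- brush: Loose green scrubbing brush with white bristles down, 150 x 56 x 52 high; origin at the centre of its underside. Leave alone.
- mug: Loose white ceramic mug of clothes pegs, 82 in diameter, 92 high (pegs to 106), handle at its +y reaching 69 from the axis; origin at the centre of its underside. Leave alone.

How it is judged (in metres and radians):
On the way, in this order (a step that is already met when the one before it is completed fails the run):
1. the drawer is pushed home past its catch (value of joint drawer below 0.004 m), for 0.2 s.
2. the valve is lifted clear of the chipboard (height (world z) of valve_mid above 0.06 m and contact force between the fingers and valve above 1 N), for 0.2 s.
At the end, for the whole second after the job is handed in: Drawer home (within 4 mm); fingers hold the valve still, clear of the unit, its middle within 25 mm of the point 130 mm in front of the lens, its length along the line of sight within 0.2 rad, brass end to the lens; spanner, brush, mug moved under 30 mm (value of joint drawer below 0.004 m and distance between valve_mid and view_point below 0.025 m and angle between the x axis of valve_mid and the x axis of view_point, either way round below 0.2 rad and x of valve_tip in the frame of lens above -0.11 m and contact force between the fingers and valve above 1 N and contact force between valve and unit below 0.1 N and linear speed of valve below 0.02 m/s and distance of each of spanner, brush, mug from where it was at the start of the episode below 0.03 m); the arm keeps its last pose, push and grip.
It fails at once if the spanner is disturbed (distance of spanner from where it was at the start of the episode above 0.03 m).
It fails at once if the brush is disturbed (distance of brush from where it was at the start of the episode above 0.03 m).
It fails at once if the mug is disturbed (distance of mug from where it was at the start of the episode above 0.03 m).
It also fails if it takes over 58 s, if anything falls off the work surface, if the arm or the gripper's body presses on something with over 40 N, if the wrist force passes 120 N, or if a joint passes its speed limit or range.

## Robot

A 6-joint arm with a two-finger parallel gripper is mounted at the origin on the work surface. World frame = base frame: x ahead of the robot, y to its left, z up, the work surface at z = 0. Lengths are in m, angles in degrees, forces in N, time in s.
With the tool pointing down it reaches from about 0.4 to 0.825 m from the base axis. Payload 7 kg.
Tool frame: the origin (TCP) lies midway between the tips of the shut fingers; the grasp point (between the pads) lies 19 mm behind it (ctrl.hold_point_z is the distance from the TCP to the grasp point, in m); z points along the fingers, x is the direction in which the jaws open and shut, and the axes are right-handed (so a half turn about z gives the same grasp; the last joint's range is limited). The gripper opens to 88 mm and grips with 3 to 60 N. Pads are 19 mm wide; open, the fingers measure 130 mm over their backs; the gripper's body (78 mm by 193 mm) begins 47 mm behind the grasp point.
Start: joints at [-57.347, 20.546, 0.682, 0, -70.136, -16.507], TCP at [0.188, -0.648, 0.227] pointing down, gripper open.
Joint ranges: [-176.03, 176.03], [-82.01, 121.73], [-58.28, 71.71], [-173.87, 95.51], [-174.79, -0.11], [-173.66, 173.66]. Speed limits (degrees/s): [136.94, 136.94, 172.46, 180, 180, 180].

## Interface

Orientations are given as [roll, pitch, yaw] about the fixed x, y, z axes, in that order (R = Rz(yaw) Ry(pitch) Rx(roll)).
In Python, from plant import ctrl gives the robot as it stands.
- The arm moves only by the tool apply_moves, never from a script. Its argument "motion" is a list of rows, each a list of 2 entries, a list of its own where there are three numbers: the shift along the world's x, y, z in cm, then the turn about the world's z in degrees. In form: [[[tx, ty, tz], roll], ...]. A call has 1 to 10 rows; each row is the pose to reach, as a shift and turn from the pose commanded when the call began; what a row does not reach only later rows make up. A row lasts 1/10 s, in which the tool goes at most 50 mm and 8.59 degrees, less where a joint would pass 70% of its speed; a pose out of reach is approached as far as the arm can. A call with a gripper value outside its range is refused whole. "hand" is the finger opening in cm, from 0 to 8.76, set as the call begins (left out, the last holds). The fingers move at their own pace and stop on an object; the grip force is fixed at half the most. Time passes only in rows, so rows that repeat a pose let the fingers close. It gives the time, the measured TCP pose, the force and the opening at its end, in the units of the state.
- ctrl.get_obs(): the state, without advancing time (a new reading comes with each control period).
- ctrl.snapshot(name): name is "scene" or "top" or "wrist"; returns (picture, depth): 400x640x3 uint8, blue, green, red; 400x640 float32, m along the optical axis (not along the pixel's ray), 0 where there is no reading.
- ctrl.camera_model(name): a dict with "fx", "fy", "cx", "cy" (pixels), "cam_to_world" (4x4, takes a point from camera to world coordinates); the wrist camera has in their place "tool_from_camera" (4x4, takes a point from camera to tool coordinates, whose origin is the TCP and whose axes are the tool frame's). Camera axes: x right, y down, z forward; pixel columns grow to the right and rows downward; lengths in m; the calibration is good to about 2 mm. A picture is of the moment at which its call begins: read the wrist's pose just before it. camera_model takes no time and is no camera call.
- ctrl.close_job(): hands the job in, once; it reports no verdict.
The state is a dict: "clock": time; "joint_pos": joint angles; "qvel": joint speeds; "tau": joint torques, N m; "tool_pos": TCP position; "orientation": TCP orientation; "force": force on the tool from outside, world axes, zero at the start; "moment": the same for the moment, N m; "opening": finger opening in m.
Only numpy, scipy, OpenCV 4.12 (cv2) and the standard library are available. Lean on these libraries where they do the work, as an engineer would, in place of code of your own. Each camera call takes 0.05 s, during which the arm holds its last target.

## Working session

There is one attempt and no reset: what is moved stays moved. The work goes in short steps, Python scripts to look and compute and a tool call to move; the robot and the scene stay as the last step left them, time stands still between calls to the robot, and variables do not carry over. Pictures are saved under pics/ and viewed, and the job is handed in when it is done.

Besides the shell and the picture viewer there is one more tool, called after "Emit:" by a JSON object that holds its "method" and its "body". apply_moves: Moves the arm, as the interface text tells. Its arguments: {"type":"object","properties":{"motion":{"type":"array"},"hand":{"type":"number"}},"required":["motion"]}

```bash
ls; mkdir -p pics; python3 - <<'E'
from plant import ctrl
import cv2,numpy as np
for n in ["scene","top"]:
    im,d=ctrl.snapshot(n); cv2.imwrite(f"pics/{n}0.png",im); np.save(f"pics/{n}0.npy",d)
    m=ctrl.camera_model(n); print(n,m)
o=ctrl.get_obs(); print(o)
print(ctrl.hold_point_z, ctrl.camera_model("wrist"))
E
```

```text
pics
scene {'fx': 404.00714775541826, 'fy': 404.00714775541826, 'cx': 325.2603040758391, 'cy': 205.64515552904643, 'cam_to_world': array([[-0.83357282,  0.3194814 , -0.45065285,  1.16249154],
       [ 0.55223739,  0.46157168, -0.69425171,  0.89553786],
       [-0.01379192, -0.82757671, -0.56118319,  0.88100023],
       [ 0.        ,  0.        ,  0.        ,  1.        ]])}
top {'fx': 417.36012134359277, 'fy': 417.36012134359277, 'cx': 318.63871792798426, 'cy': 195.7610648714972, 'cam_to_world': array([[ 0.00718029, -0.9828408 ,  0.18431603,  0.37133341],
       [-0.99950973, -0.00143661,  0.03127678, -0.00776517],
       [-0.03047531, -0.18445024, -0.98236926,  1.29671231],
       [ 0.        ,  0.        ,  0.        ,  1.        ]])}
{'clock': 0.1, 'joint_pos': array([-5.73478430e+01,  2.05877286e+01,  6.38250381e-01, -1.76485130e-02,
       -7.01368800e+01, -1.65062576e+01]), 'qvel': array([-0.02727467,  0.03937562,  0.07110413,  0.11644858,  0.01167754,
        0.01853941]), 'tau': array([-2.32974475e-03, -5.84161341e+01,  2.93750310e+01,  7.01576516e+00,
        1.01358601e-02, -3.58158593e-05]), 'tool_pos': array([ 0.18754364, -0.64795319,  0.22570631]), 'orientation': array([-1.79991369e+02, -8.75135535e-02,  1.06139884e+02]), 'force': array([-0.09479712, -0.20870835, -0.17180307]), 'moment': array([ 0.00426486, -0.03825187, -0.01476875]), 'opening': 0.08764769632881596}
0.0188 {'fx': 341.5350678548518, 'fy': 341.5350678548518, 'cx': 325.22667519751764, 'cy': 197.88775685564156, 'tool_from_camera': array([[ 9.99999710e-01, -7.38036852e-04,  1.88229128e-04,
         1.25308990e-03],
       [ 6.48138642e-04,  9.54361291e-01,  2.98653823e-01,
        -8.03907853e-02],
       [-4.00056121e-04, -2.98653615e-01,  9.54361493e-01,
        -1.59283970e-01],
       [ 0.00000000e+00,  0.00000000e+00,  0.00000000e+00,
         1.00000000e+00]])}
```

View pics/scene0.png

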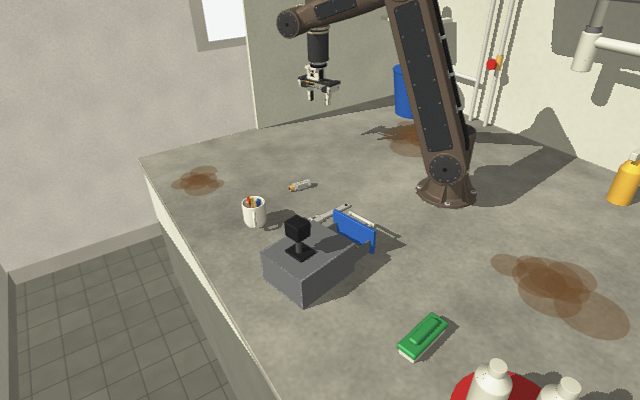

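View pics/top0.png

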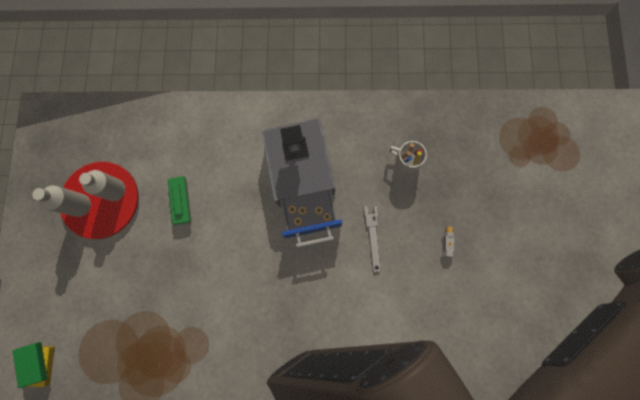

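The top view shows the unit at about (298,160), the blue drawer front at (311,228), the handle at (315,240), the spanner at (374,238) and the mug at (413,153). The valve is at (450,242) with its brass end at (450,229), pointing away from the robot. Next I'll measure these.

```bash
cat > h.py <<'E'
import cv2,numpy as np
from plant import ctrl
def world(n,d,u,v,T=None):
    m=ctrl.camera_model(n); T=m["cam_to_world"] if T is None else T
    return np.stack([(u-m["cx"])*d/m["fx"],(v-m["cy"])*d/m["fy"],d,np.ones_like(d)],-1)@T.T[:,:3]
def cloud(n,d,T=None):
    v,u=np.mgrid[0:400,0:640].astype(float); return world(n,d.astype(float),u,v,T)
E
python3 - <<'E'
from h import *
im=cv2.imread("pics/top0.png"); d=np.load("pics/top0.npy"); P=cloud("top",d)
cv2.imwrite("pics/top0z.png",cv2.resize(im[100:290,240:480],None,fx=3.3,fy=3.1,interpolation=cv2.INTER_CUBIC)[:600,:800])
def rect(mask,name):
    p=P[mask][:,:2].astype(np.float32); 
    r=cv2.minAreaRect(p*1000); print(name,len(p),p.mean(0),r, P[mask][:,2].mean())
    return r
v,u=np.mgrid[0:400,0:640]
box=lambda a,b,c,e:(u>=a)&(u<b)&(v>=c)&(v<e)
z=P[...,2]
print("table z",np.median(z[box(400,440,200,260)]))
rect(box(255,345,110,212)&(abs(z-.11)<.006),"unittop")
hsv=cv2.cvtColor(im,cv2.COLOR_BGR2HSV)
bl=box(270,350,210,245)&(hsv[...,0]>100)&(hsv[...,0]<130)&(hsv[...,1]>150)&(abs(z-.102)<.01)
rect(bl,"front")
rect(box(290,340,228,250)&~bl&(z>.07)&(z<.1),"handle")
rect(box(435,465,220,262)&(z>.012),"valve")
ys=box(435,465,220,262)&(hsv[...,1]>110)&(z>.008)
print("brass",ys.sum(),P[ys].mean(0))
rect(box(360,385,200,275)&(z>.006),"spanner")
rect(box(385,430,135,170)&(z>.05),"mug")
rect(box(160,195,170,230)&(z>.02),"brush")
rect(box(275,312,118,165)&(z>.2),"cam")
E
```

```text
table z 0.0005668838668254628
unittop 3672 [0.69484586 0.0918991 ] ((707.1629028320312, 94.86383056640625), (222.2122344970703, 180.3951416015625), 12.274415016174316) 0.11044087164999424
front 187 [0.5027327  0.05218029] ((503.4340515136719, 50.331363677978516), (9.56944465637207, 167.8207244873047), 12.2121000289917) 0.10214458591576134
handle 251 [0.4729326  0.04715827] ((478.1669616699219, 50.133731842041016), (41.43684387207031, 120.12091827392578), 12.4293212890625) 0.08917555074600017
valve 298 [ 0.468701   -0.35451934] ((406.0628967285156, -205.52655029296875), (89.46687316894531, 391.48248291015625), 22.8332576751709) 0.04318334121565394
brass 37 [ 0.50349507 -0.36340274  0.02436899]
spanner 568 [ 0.4861189 -0.1308417] ((462.88128662109375, -120.94330596923828), (124.6766586303711, 263.09124755859375), 64.32467651367188) 0.03742779872796167
mug 549 [ 0.7195968  -0.23833936] ((585.5337524414062, -115.47702026367188), (105.828369140625, 467.69091796875), 50.554115295410156) 0.10550491509413502
brush 879 [0.5913543 0.4610244] ((472.73291015625, 278.1929931640625), (590.4417114257812, 139.97927856445312), 57.13852310180664) 0.05327092551539194
cam 473 [0.7281425  0.09851663] ((565.358642578125, 63.32990264892578), (409.51922607421875, 55.63383483886719), 12.38757610321045) 0.23830608975781636
```

View pics/top0z.png

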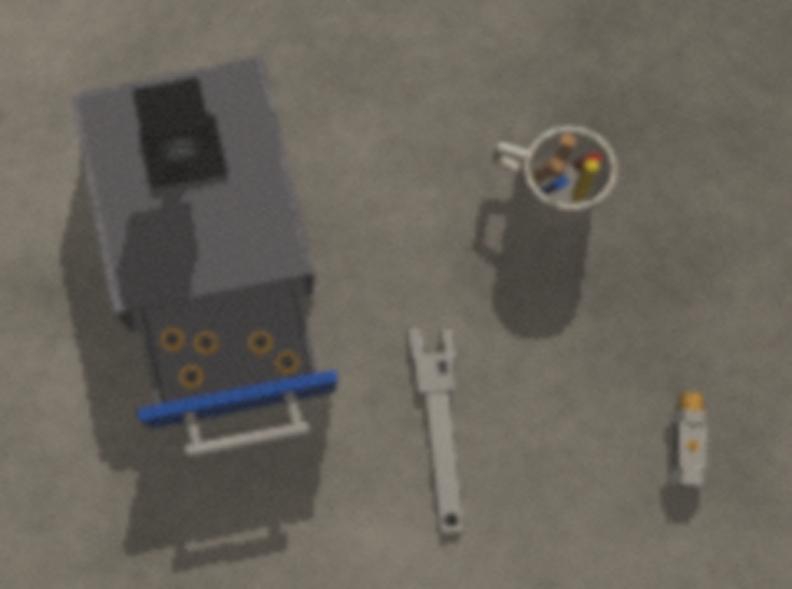

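```bash
cat > m.py <<'E'
from h import *
im=cv2.imread("pics/top0.png"); d=np.load("pics/top0.npy"); P=cloud("top",d)
v,u=np.mgrid[0:400,0:640]; z=P[...,2]; ok=(d>0.1)&(z<.4)
box=lambda a,b,c,e:(u>=a)&(u<b)&(v>=c)&(v<e)&ok
def rect(mask,name):
    p=P[mask][:,:2].astype(np.float32); r=cv2.minAreaRect(p*1000)
    c,vec=cv2.PCACompute(p,None); print(name,len(p),c.round(4),"pca",np.degrees(np.arctan2(vec[0,1],vec[0,0])).round(1),np.round(r[0],1),np.round(r[1],1),round(r[2],1))
hsv=cv2.cvtColor(im,cv2.COLOR_BGR2HSV)
rect(box(435,465,220,262)&(z>.012),"valve")
ys=box(435,465,220,262)&(hsv[...,1]>110)&(z>.008)
print("brass",ys.sum(),P[ys])
rect(box(360,385,200,275)&(z>.006),"spanner")
rect(box(385,430,135,170)&(z>.05),"mug")
rect(box(160,195,170,230)&(z>.02),"brush")
rect(box(275,312,118,165)&(z>.2),"cam")
c,s=np.cos(np.radians(12.27)),np.sin(np.radians(12.27))
O=np.array([.7072,.0949]);X=np.array([c,s]);Y=np.array([-s,c])
hm=box(290,340,228,250)&(z>.07)&(z<.097)
q=np.c_[(P[hm][:,:2]-O)@X,(P[hm][:,:2]-O)@Y]
print("handle local x", np.percentile(q[:,0],[0,5,25,50,75]),"y",np.percentile(q[:,1],[0,50,100]))
E
python3 m.py
```

```text
valve 294 [[ 0.47   -0.3592]] pca -4.1 [ 472.1 -360.2] [33.9 91.1] 84.5
brass 37 [[ 0.51485812 -0.35874453  0.01908141]
 [ 0.51385543 -0.35926058  0.02810821]
 [ 0.51406019 -0.36273698  0.02638682]
 [ 0.51429884 -0.36630597  0.02436413]
 [ 0.51414848 -0.36890033  0.02580343]
 [ 0.51419635 -0.3719929   0.02547865]
 [ 0.51188655 -0.35581102  0.01822713]
 [ 0.5116417  -0.35818863  0.02056025]
 [ 0.51137675 -0.3605043   0.02307567]
 [ 0.5109512  -0.36239985  0.02705114]
 [ 0.51092351 -0.3652954   0.02740821]
 [ 0.51126448 -0.36914094  0.02441323]
 [ 0.51142117 -0.37252021  0.02309412]
 [ 0.50872543 -0.35539     0.01922873]
 [ 0.50862835 -0.35812658  0.02024162]
 [ 0.5076746  -0.35865324  0.02921841]
 [ 0.50822017 -0.36302876  0.0242564 ]
 [ 0.50801664 -0.36546662  0.02625801]
 [ 0.50800909 -0.36841184  0.0264378 ]
 [ 0.50793472 -0.371178    0.02723861]
 [ 0.50545473 -0.35466663  0.0213432 ]
 [ 0.5055068  -0.35777927  0.02096288]
 [ 0.50497484 -0.35935678  0.02613508]
 [ 0.50536526 -0.36335681  0.02253784]
 [ 0.50514305 -0.36573431  0.02476455]
 [ 0.50538155 -0.36934365  0.02261203]
 [ 0.5053741  -0.37229377  0.02279727]
 [ 0.50248268 -0.35767595  0.02079558]
 [ 0.50216078 -0.35978458  0.02404652]
 [ 0.50221892 -0.36290885  0.0236001 ]
 [ 0.50208076 -0.36549764  0.0250631 ]
 [ 0.50227642 -0.36900015  0.02327922]
 [ 0.50203136 -0.37128471  0.0257814 ]
 [ 0.46559133 -0.3595371   0.02923526]
 [ 0.46554134 -0.36226511  0.03010545]
 [ 0.462973   -0.36080823  0.0241157 ]
 [ 0.46266896 -0.36255122  0.02854548]]
spanner 557 [[ 0.4884 -0.1333]] pca 5.0 [ 484.3 -131.9] [223.3  70.3] 2.7
mug 538 [[ 0.7267 -0.2431]] pca 100.4 [ 723.8 -239.1] [81.4 98.2] 10.5
brush 871 [[0.5934 0.4653]] pca 10.1 [595.6 469.2] [151.   57.2] 10.8
cam 466 [[0.7335 0.1001]] pca 13.5 [735.2 100.7] [61.8 55.6] 12.7
handle local x [-0.25413405 -0.25321114 -0.24983081 -0.2451199  -0.22944722] y [-0.05517106  0.00358831  0.06504671]
```

Emit:
{"method": "apply_moves", "body": {"motion": [[[1.5,1.8,0],0],[[4,5,0],0],[[7,8.5,0],0],[[10,12,0],-1],[[13,15.5,0],-2],[[16,19,0],-3],[[19,22.5,0],-4],[[22,26,0],-4],[[23.5,28,0],-4],[[24.2,28.8,0],-4]], "hand": 0}}

```text
clock: 1.1
tool_pos: [0.4309, -0.3583, 0.2264]
orientation: [-180.0, -0.0, 102.3]
force: [-0.2, -0.3, 0.3]
opening: 0.0132
```

```bash
cat > w.py <<'E'
import sys
from h import *
from scipy.spatial.transform import Rotation as R
def wrist(name):
    o=ctrl.get_obs(); im,d=ctrl.snapshot("wrist")
    T=np.eye(4); T[:3,:3]=R.from_euler("xyz",o["orientation"],degrees=True).as_matrix(); T[:3,3]=o["tool_pos"]
    T=T@ctrl.camera_model("wrist")["tool_from_camera"]
    cv2.imwrite(f"pics/{name}.png",im); np.savez(f"pics/{name}.npz",d=d,T=T)
    print({k:np.round(o[k],3) for k in("clock","tool_pos","orientation","force","opening")})
    return im,d,cloud("wrist",d,T)
if __name__=="__main__": wrist(sys.argv[1])
E
python3 w.py w1
```

```text
{'clock': np.float64(1.1), 'tool_pos': array([ 0.431, -0.358,  0.226]), 'orientation': array([-1.79996e+02, -2.70000e-02,  1.02290e+02]), 'force': array([-0.233, -0.305,  0.323]), 'opening': np.float64(0.013)}
```

View pics/w1.png

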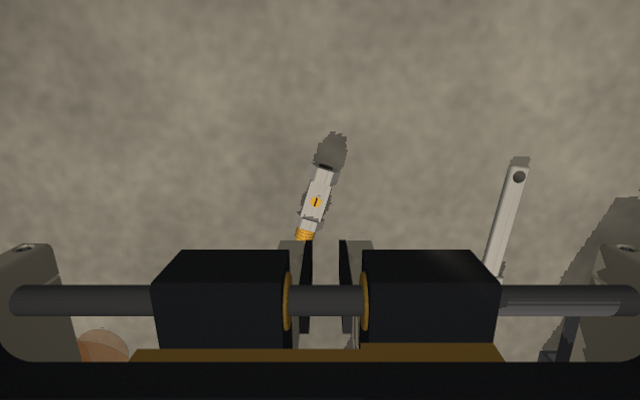

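The wrist view shows the valve at about (316,200), with its brass end at (304,235) facing the gripper and the dark nut mouth at (325,165). The spanner's tail is at (518,178).

```bash
cat > v.py <<'E'
from h import *
import sys
n,a,b,c,e=sys.argv[1],*map(int,sys.argv[2:6])
im=cv2.imread(f"pics/{n}.png"); f=np.load(f"pics/{n}.npz"); P=cloud("wrist",f["d"],f["T"])
v,u=np.mgrid[0:400,0:640]; z=P[...,2]; B=(u>=a)&(u<b)&(v>=c)&(v<e)&(f["d"]>.05)
print("table",np.median(z[:120,:250]))
m=B&(z>.012)&(z<.06); p=P[m][:,:2].astype(np.float32)
cc,vec=cv2.PCACompute(p,None); x=vec[0]*np.sign(vec[0,0]); y=np.array([-x[1],x[0]])
s=p@x; t=p@y
print(len(p),"mean",cc,"yaw",np.degrees(np.arctan2(x[1],x[0])),"len",np.ptp(s),np.ptp(t),"centre",x*(s.min()+s.max())/2+y*(t.min()+t.max())/2,"zmax",z[m].max())
for q in np.arange(np.floor(s.min()*200)/200,s.max(),.006):
    k=(s>=q)&(s<q+.006)
    if k.sum()>5: print(round(q-s.min(),3),k.sum(),"t",t[k].min().round(4),t[k].max().round(4),"z",np.percentile(z[m][k],95).round(4))
E
python3 v.py w1 285 350 150 240
```

```text
table 0.000856037301075252
1896 mean [[ 0.46692193 -0.36047032]] yaw -5.2016773 len 0.09119758 0.034851372 centre [ 0.4734705 -0.3605588] zmax 0.03318129407937276
-0.004 134 t -0.3331 -0.2993 z 0.0313
0.002 169 t -0.3336 -0.2991 z 0.0317
0.008 168 t -0.3333 -0.2992 z 0.0322
0.014 131 t -0.3334 -0.2991 z 0.0319
0.02 119 t -0.3281 -0.3044 z 0.0292
0.026 118 t -0.3281 -0.3042 z 0.0292
0.032 118 t -0.3281 -0.3043 z 0.0299
0.038 112 t -0.328 -0.3043 z 0.0299
0.044 110 t -0.328 -0.3042 z 0.0294
0.05 111 t -0.3279 -0.3043 z 0.0295
0.056 149 t -0.3328 -0.2993 z 0.0315
0.062 149 t -0.3331 -0.2987 z 0.0321
0.068 117 t -0.3329 -0.2987 z 0.032
0.074 74 t -0.3265 -0.3046 z 0.0274
0.08 83 t -0.3266 -0.3046 z 0.0281
0.086 34 t -0.3266 -0.3045 z 0.0271
```

Emit:
{"method": "apply_moves", "body": {"motion": [[[0,2,0],0],[[0,6,0],0],[[0,10.5,0],0],[[0,15,0],0],[[0,19.5,0],0],[[0,24,0],0],[[0,28.5,0],0],[[0,33,0],0],[[0,37,0],0],[[-0.2,39.2,0],0]]}}

```text
clock: 2.15
tool_pos: [0.4276, 0.0333, 0.2267]
orientation: [180.0, -0.0, 102.2]
force: [0.3, 0.0, -0.3]
opening: 0.0004
```

Emit:
{"method": "apply_moves", "body": {"motion": [[[0,0,-2],0],[[0,0,-5],0],[[0,0,-8],0],[[0,0,-11],0],[[0,0,-14],0],[[0,0,-15.7],0],[[0,0,-16.2],0],[[0,0,-16.2],0]]}}

```text
clock: 2.95
tool_pos: [0.4275, 0.0309, 0.0642]
orientation: [-179.9, 0.0, 102.1]
force: [-0.5, -0.1, 0.3]
opening: 0.0004
```

```bash
python3 w.py w2; python3 - <<'E'
from h import *
im,d=ctrl.snapshot("scene"); cv2.imwrite("pics/s2.png",cv2.resize(im[130:330,220:460],None,fx=3,fy=3,interpolation=cv2.INTER_CUBIC))
E
```

```text
{'clock': np.float64(2.95), 'tool_pos': array([0.427, 0.031, 0.064]), 'orientation': array([-1.79909e+02,  3.70000e-02,  1.02106e+02]), 'force': array([-0.514, -0.125,  0.294]), 'opening': np.float64(0.0)}
```

View pics/s2.png

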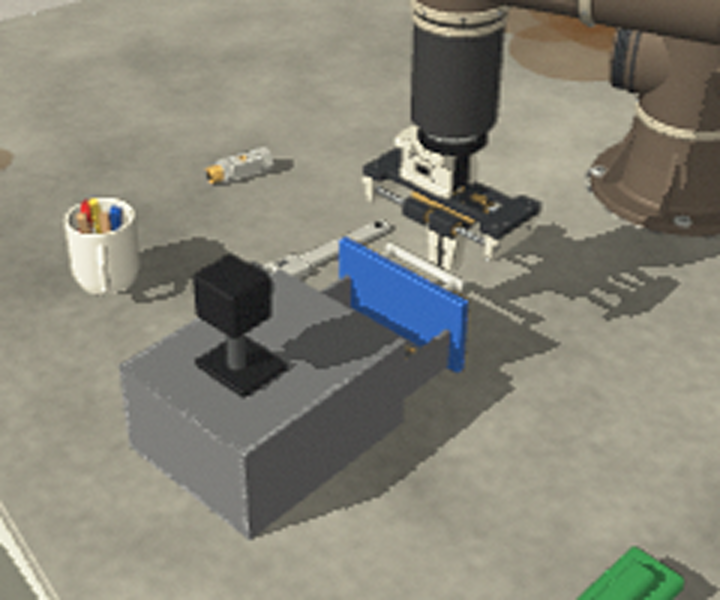

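View pics/w2.png

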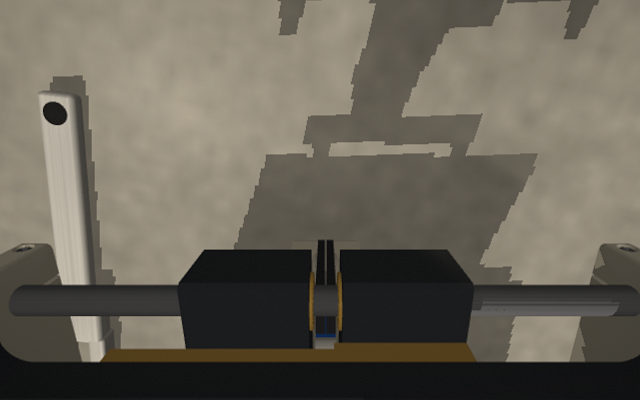

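The scene view shows the shut fingers just in front of the handle, and the spanner is clear. I'll push along the unit's x.

Emit:
{"method": "apply_moves", "body": {"motion": [[[0.8,0.2,0],0],[[1.8,0.4,0],0],[[2.7,0.6,0],0],[[3.5,0.75,0],0],[[4.4,0.95,0],0],[[5.3,1.15,0],0],[[6.2,1.35,0],0],[[7.1,1.55,0],0],[[7.8,1.7,0],0],[[8.3,1.8,0],0]]}}

```text
clock: 4.05
tool_pos: [0.5113, 0.0498, 0.0644]
orientation: [-180.0, 0.0, 102.1]
force: [-1.6, -0.3, 1.0]
opening: 0.0005
```

Emit:
{"method": "apply_moves", "body": {"motion": [[[0.3,0.07,0],0],[[0.6,0.13,0],0],[[0.9,0.2,0],0],[[1.2,0.27,0],0],[[1.5,0.33,0],0]]}}

```text
clock: 4.55
tool_pos: [0.5253, 0.0528, 0.0644]
orientation: [-179.9, 0.0, 102.1]
force: [-7.0, -0.4, 3.2]
opening: 0.0004
```

Emit:
{"method": "apply_moves", "body": {"motion": [[[0.2,0.04,0],0],[[0.4,0.09,0],0],[[0.6,0.13,0],0],[[0.8,0.17,0],0]]}}

```text
clock: 4.95
tool_pos: [0.5323, 0.0543, 0.0643]
orientation: [-179.9, 0.0, 102.1]
force: [-4.8, -0.1, 0.1]
opening: 0.0005
```

Emit:
{"method": "apply_moves", "body": {"motion": [[[0.2,0.04,0],0],[[0.4,0.09,0],0],[[0.4,0.09,0],0]]}}

```text
clock: 5.25
tool_pos: [0.5385, 0.0558, 0.0647]
orientation: [179.9, -0.0, 102.2]
force: [-0.7, 0.4, -0.8]
opening: 0.0003
```

Emit:
{"method": "apply_moves", "body": {"motion": [[[0.2,0.04,0],0],[[0.4,0.09,0],0],[[0.4,0.09,0],0]]}}

```text
clock: 5.55
tool_pos: [0.5387, 0.0555, 0.0641]
orientation: [-179.7, 0.0, 102.1]
force: [-12.2, -0.0, 9.4]
opening: 0.0005
```

Emit:
{"method": "apply_moves", "body": {"motion": [[[0.2,0.04,0],0],[[0.4,0.09,0],0],[[0.4,0.09,0],0]]}}

```text
clock: 5.85
tool_pos: [0.5388, 0.0552, 0.0636]
orientation: [-179.3, 0.1, 102.1]
force: [-25.9, 1.0, 17.6]
opening: 0.0004
```

That's the hard stop. I'll back off and rise.

Emit:
{"method": "apply_moves", "body": {"motion": [[[-0.8,-0.17,0],0],[[-2,-0.4,0],0],[[-4,-0.9,0],0],[[-5,-1.1,2],0],[[-5,-1.1,6],0],[[-5,-1.1,10],0],[[-5,-1.1,14],0],[[-5,-1.1,16],0]]}}

```text
clock: 6.65
tool_pos: [0.4973, 0.0468, 0.2288]
orientation: [179.6, -0.0, 102.2]
force: [1.7, 0.3, 0.2]
opening: 0.0003
```

```bash
python3 - <<'E'
from h import *
o=ctrl.get_obs();print(o["tool_pos"],o["orientation"],o["force"])
im,d=ctrl.snapshot("top"); P=cloud("top",d); cv2.imwrite("pics/t3.png",cv2.resize(im[100:290,240:480],None,fx=3,fy=3))
im,d=ctrl.snapshot("scene"); cv2.imwrite("pics/s3.png",cv2.resize(im[130:330,220:460],None,fx=3,fy=3,interpolation=cv2.INTER_CUBIC))
E
```

```text
[0.49725201 0.04682241 0.22881854] [ 1.79605873e+02 -4.45090630e-02  1.02175991e+02] [1.65073571 0.29068591 0.16939415]
```

View pics/s3.png

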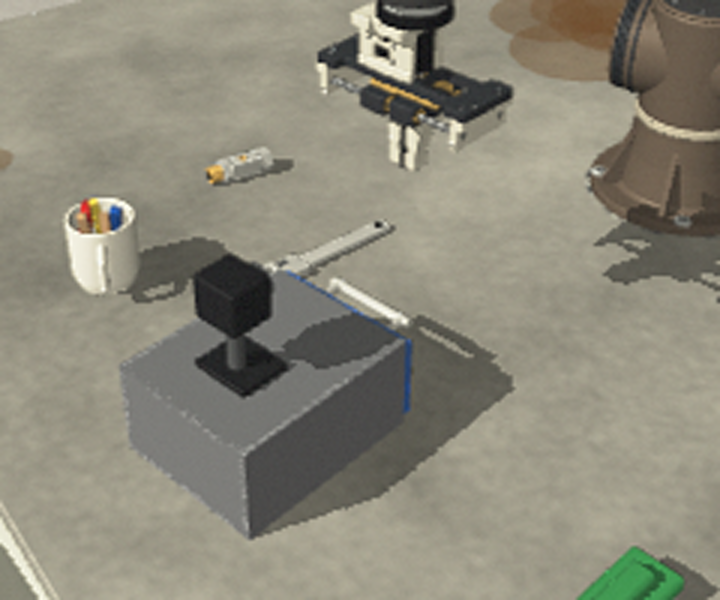

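View pics/t3.png

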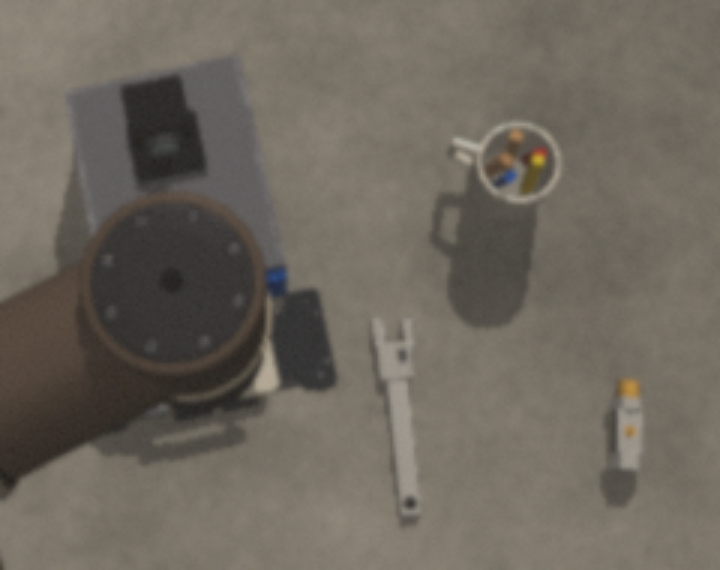

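The drawer front is now flush with the unit, and the spanner, mug and valve haven't moved. Next is the valve.

Emit:
{"method": "apply_moves", "body": {"motion": [[[0,-2,0],-1],[[-0.3,-6,0],-3],[[-0.6,-10.5,0],-5],[[-1,-15,0],-7],[[-1.4,-20,0],-9],[[-1.8,-25,0],-11],[[-2.2,-30,0],-13],[[-2.6,-35,0],-15],[[-3,-39,0],-17],[[-3.1,-40.7,0],-17.4]], "hand": 8.76}}

```text
clock: 7.75
tool_pos: [0.4637, -0.3637, 0.2234]
orientation: [-180.0, 0.0, 84.5]
force: [0.5, -0.2, 0.2]
opening: 0.0749
```

Emit:
{"method": "apply_moves", "body": {"motion": [[[0,0,-2],0],[[0,0,-5],0],[[0,0,-8],0],[[0,0,-11],0],[[0,0,-12.5],0],[[0,0,-13],0],[[0,0,-13],0]]}}

```text
clock: 8.45
tool_pos: [0.4645, -0.3603, 0.0939]
orientation: [-179.9, -0.0, 84.8]
force: [-0.5, 0.6, 0.5]
opening: 0.0877
```

```bash
python3 w.py w4
```

```text
{'clock': np.float64(8.45), 'tool_pos': array([ 0.464, -0.36 ,  0.094]), 'orientation': array([-1.79935e+02, -1.40000e-02,  8.47730e+01]), 'force': array([-0.497,  0.573,  0.499]), 'opening': np.float64(0.088)}
```

View pics/w4.png

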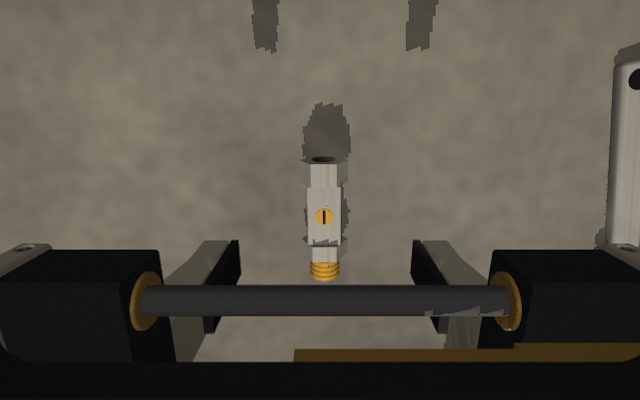

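The valve is now centred between the open fingers at column 324, with the body marker at row 216 and the brass end at row 270. I'll check the numbers.

```bash
python3 v.py w4 285 365 150 283
```

```text
table 0.0009572157063201803
4602 mean [[ 0.46717453 -0.3599082 ]] yaw -4.7742567 len 0.091539085 0.03467533 centre [ 0.47371453 -0.3604544 ] zmax 0.03308451256921163
-0.001 494 t -0.3371 -0.3025 z 0.0317
0.005 421 t -0.3371 -0.3025 z 0.032
0.011 406 t -0.3367 -0.3032 z 0.032
0.017 277 t -0.3367 -0.3039 z 0.0295
0.023 284 t -0.3315 -0.3078 z 0.0294
0.029 286 t -0.3316 -0.3078 z 0.0293
0.035 272 t -0.3318 -0.3085 z 0.0299
0.041 264 t -0.3318 -0.3085 z 0.0296
0.047 251 t -0.3314 -0.3084 z 0.029
0.053 257 t -0.3314 -0.3084 z 0.0291
0.059 404 t -0.3367 -0.3026 z 0.0318
0.065 342 t -0.3368 -0.3025 z 0.0319
0.071 167 t -0.3369 -0.3024 z 0.0317
0.077 180 t -0.331 -0.3086 z 0.0279
0.083 239 t -0.3312 -0.3086 z 0.0277
0.089 58 t -0.3303 -0.3087 z 0.0276
```

Emit:
{"method": "apply_moves", "body": {"motion": [[[0.1,0,-2],0],[[0.15,0,-5],0],[[0.15,0,-7.5],0],[[0.15,0,-8.6],0],[[0.15,0,-9],0],[[0.15,0,-9.1],0],[[0.15,0,-9.1],0]]}}

```text
clock: 9.2
tool_pos: [0.467, -0.361, 0.0048]
orientation: [179.9, 0.0, 84.8]
force: [-0.5, 1.5, 0.1]
opening: 0.0877
```

Emit:
{"method": "apply_moves", "body": {"motion": [[[0,0,0],0],[[0,0,0],0],[[0,0,0],0],[[0,0,0],0],[[0,0,0],0],[[0,0,0],0],[[0,0,0],0],[[0,0,0],0],[[0,0,0],0],[[0,0,0],0]], "hand": 1.5}}

```text
clock: 10.2
tool_pos: [0.4662, -0.3607, 0.0035]
orientation: [-180.0, 0.0, 84.7]
force: [0.4, -1.0, -0.4]
opening: 0.024
```

Emit:
{"method": "apply_moves", "body": {"motion": [[[0,0,0.5],0],[[0,0,2],0],[[0,0,4.5],0],[[0,0,7.5],0],[[0,0,10.5],0],[[0,0,13.5],0],[[0,0,16.5],0],[[0,0,18],0],[[0,0,18.5],0],[[0,0,18.5],0]], "hand": 0}}

```text
clock: 11.2
tool_pos: [0.4661, -0.3605, 0.1889]
orientation: [180.0, -0.0, 84.7]
force: [-0.6, -0.6, -2.5]
opening: 0.0241
```

```bash
python3 w.py w5
```

```text
{'clock': np.float64(11.2), 'tool_pos': array([ 0.466, -0.361,  0.189]), 'orientation': array([ 1.79954e+02, -9.00000e-03,  8.47380e+01]), 'force': array([-0.582, -0.626, -2.463]), 'opening': np.float64(0.024)}
```

View pics/w5.png

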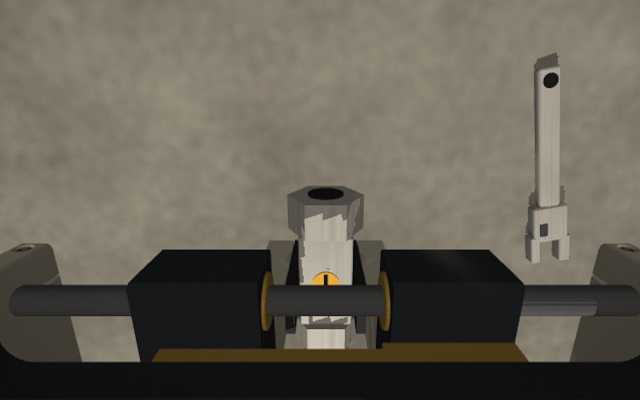

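The valve is held, with its body between the pads and the nut end at (325,195). Now I'll carry it over.

Emit:
{"method": "apply_moves", "body": {"motion": [[[0.2,1,0],0.5],[[0.8,3.5,0],2],[[1.6,6.5,0],4],[[2.4,9.5,0],6],[[3.2,12.5,0],8],[[4,15.5,0],10],[[4.8,18.5,0],12],[[5.6,21.5,0],14],[[6.4,24.5,0],16],[[7.2,27.5,0],17.4]]}}

```text
clock: 12.25
tool_pos: [0.5375, -0.0839, 0.1873]
orientation: [-179.9, -0.0, 102.2]
force: [0.8, -0.4, -2.6]
opening: 0.0239
```

Emit:
{"method": "apply_moves", "body": {"motion": [[[0.8,3,0],0],[[1.6,6,0],0],[[2.4,9,0],0],[[3.1,11.5,0],0],[[3.7,13.5,0],0],[[4.05,14.8,0],0],[[4.2,15.3,0],0],[[4.2,15.3,0],0],[[4.2,15.3,0],0]]}}

```text
clock: 13.15
tool_pos: [0.5799, 0.0666, 0.1884]
orientation: [-180.0, 0.0, 102.1]
force: [-0.9, 0.3, -2.9]
opening: 0.024
```

```bash
python3 w.py w6; python3 - <<'E'
from h import *
im,d=ctrl.snapshot("scene"); cv2.imwrite("pics/s6.png",cv2.resize(im[130:330,220:460],None,fx=3,fy=3,interpolation=cv2.INTER_CUBIC)); np.save("pics/s6.npy",d); cv2.imwrite("pics/s6f.png",im)
E
```

```text
{'clock': np.float64(13.15), 'tool_pos': array([0.58 , 0.067, 0.188]), 'orientation': array([-1.79973e+02,  5.00000e-03,  1.02114e+02]), 'force': array([-0.851,  0.26 , -2.902]), 'opening': np.float64(0.024)}
```

View pics/s6.png

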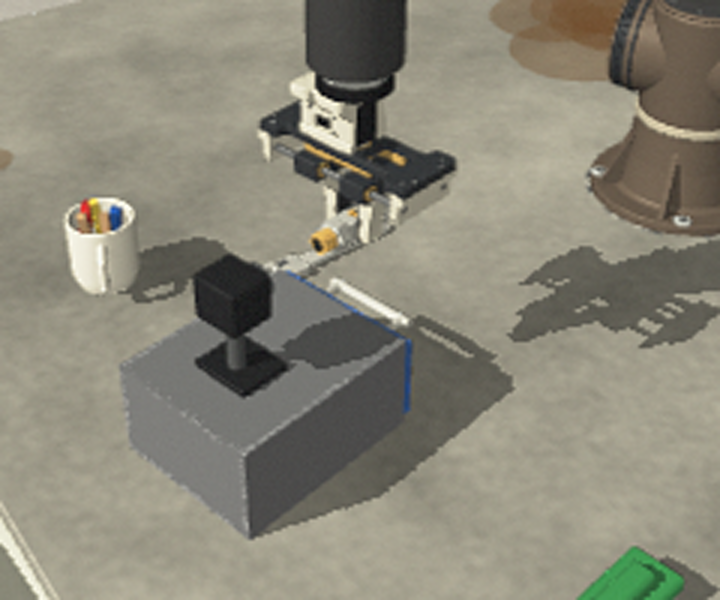

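View pics/w6.png

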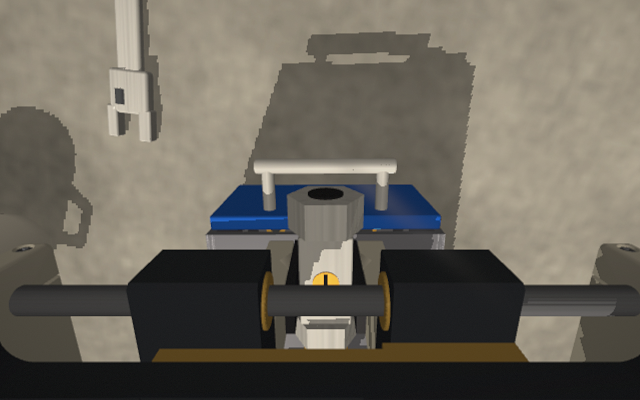

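The brass end points at the camera housing. In the wrist view there's a thin feature between the blue front and the unit, near row 230, so I'll check the drawer and the valve pose more closely.

```bash
python3 - <<'E'
from h import *
im=cv2.imread("pics/w6.png"); f=np.load("pics/w6.npz"); P=cloud("wrist",f["d"],f["T"])
cv2.imwrite("pics/w6z.png",cv2.resize(im[150:260,200:450],None,fx=3.2,fy=3.2,interpolation=cv2.INTER_CUBIC))
a=np.radians(12.27);X=np.array([np.cos(a),np.sin(a)]);Y=np.array([-X[1],X[0]]);O=np.array([.7072,.0949])
def loc(p): q=p[...,:2]-O; return np.stack([q@X,q@Y,p[...,2]],-1)
L=loc(P)
for c in (230,260,400,430):
    print(c,[(r,*(1000*L[r,c]).round(0).astype(int)) for r in range(180,248,4)])
# scene: brass and camera
im=cv2.imread("pics/s6f.png"); d=np.load("pics/s6.npy"); Q=loc(cloud("scene",d))
hsv=cv2.cvtColor(im,cv2.COLOR_BGR2HSV)
v,u=np.mgrid[0:400,0:640]
m=(u>318)&(u<334)&(v>203)&(v<216)&(hsv[...,1]>120)&(Q[...,2]>.17)&(Q[...,2]<.23); print("brass",m.sum(),Q[m].min(0),Q[m].max(0),np.median(Q[m],0))
m=(u>283)&(u<312)&(v>212)&(v<243)&(Q[...,2]>.17)&(Q[...,2]<.24)&(d>.1); print("cam",np.percentile(Q[m],[2,98],axis=0))
im,d=ctrl.snapshot("top"); P=cloud("top",d); np.save("pics/t6.npy",d); cv2.imwrite("pics/top6.png",im)
E
```

```text
230 [(180, np.int64(-122), np.int64(-99), np.int64(0)), (184, np.int64(-118), np.int64(-99), np.int64(1)), (188, np.int64(-114), np.int64(-99), np.int64(1)), (192, np.int64(-109), np.int64(-100), np.int64(1)), (196, np.int64(-121), np.int64(-85), np.int64(52)), (200, np.int64(-121), np.int64(-82), np.int64(65)), (204, np.int64(-120), np.int64(-79), np.int64(75)), (208, np.int64(-121), np.int64(-76), np.int64(86)), (212, np.int64(-121), np.int64(-74), np.int64(95)), (216, np.int64(-120), np.int64(-72), np.int64(104)), (220, np.int64(-117), np.int64(-72), np.int64(102)), (224, np.int64(-114), np.int64(-73), np.int64(103)), (228, np.int64(-110), np.int64(-73), np.int64(103)), (232, np.int64(-109), np.int64(-71), np.int64(108)), (236, np.int64(-107), np.int64(-71), np.int64(111)), (240, np.int64(-104), np.int64(-71), np.int64(111)), (244, np.int64(-101), np.int64(-71), np.int64(111))]
260 [(180, np.int64(-122), np.int64(-68), np.int64(0)), (184, np.int64(-118), np.int64(-68), np.int64(1)), (188, np.int64(-121), np.int64(-63), np.int64(27)), (192, np.int64(-121), np.int64(-60), np.int64(4
[... 1952 characters left out ...]
np.int64(85), np.int64(87)), (212, np.int64(-121), np.int64(82), np.int64(97)), (216, np.int64(-211), np.int64(1), np.int64(348)), (220, np.int64(-116), np.int64(81), np.int64(103)), (224, np.int64(-113), np.int64(81), np.int64(103)), (228, np.int64(-110), np.int64(82), np.int64(103)), (232, np.int64(-109), np.int64(80), np.int64(109)), (236, np.int64(-106), np.int64(80), np.int64(111)), (240, np.int64(-103), np.int64(80), np.int64(111)), (244, np.int64(-100), np.int64(80), np.int64(111))]
brass 44 [-0.09277779 -0.00695327  0.18936127] [-0.07470158  0.01236685  0.21548914] [-0.08177685  0.00511099  0.20726672]
cam [[ 0.00316025 -0.02387271  0.17969115]
 [ 0.06129278  0.02963879  0.22744346]]
```

View pics/w6z.png

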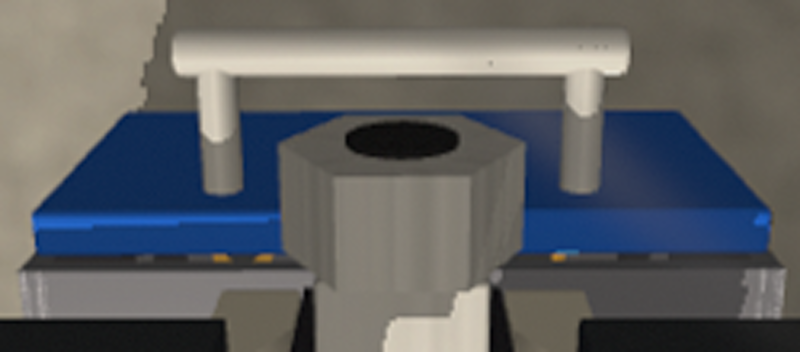

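View pics/top6.png

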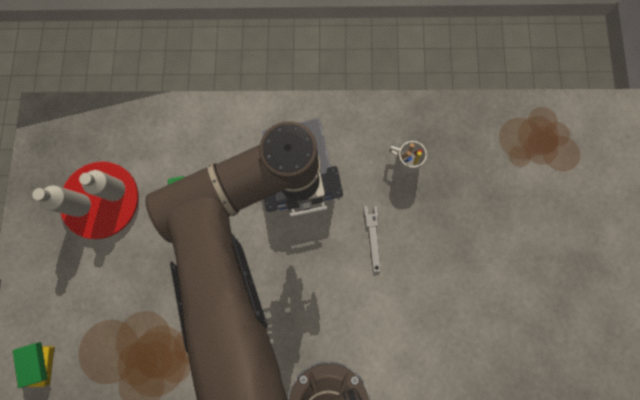

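The drawer front plate spans local x −121 to −110, flush against the unit face at −110, so the drawer is home. The gold specks are just fittings visible through the gap above the front. The valve tip is at about −0.076, y 0.003, z 0.20, where I expected it. Now a short settle before handing in.

Emit:
{"method": "apply_moves", "body": {"motion": [[[0,0,0],0],[[0,0,0],0],[[0,0,0],0],[[0,0,0],0],[[0,0,0],0]]}}

```text
clock: 13.8
tool_pos: [0.5802, 0.0673, 0.1886]
orientation: [-180.0, 0.0, 102.1]
force: [1.1, -0.9, -2.2]
opening: 0.0241
```

```bash
python3 - <<'E'
from h import *
o=ctrl.get_obs(); print(o["tool_pos"],o["force"],o["opening"],np.abs(o["qvel"]).max())
print(ctrl.close_job())
E
```

```text
[0.5801748  0.06732087 0.1885643 ] [ 1.1379482  -0.91374843 -2.18519254] 0.024054098322413352 0.07813825696915136
the job is handed in; nothing more can be done
None
```

I pushed the drawer home, picked up the valve and handed the job in with the valve held in front of the lens, at about 13.8 s. No verdict was reported.

- **Drawer:** I pushed the handle past the catch (about 7 N, then it dropped) to the hard stop, where I felt about 26 N. The last wrist depth picture shows the drawer front flush with the unit, within about 1 mm.
- **Grip:** The fingers are closed on the valve body at 24 mm, its true width. The wrist force shows a steady load of about 2–3 N, and joint speeds were under 0.1 °/s.
- **Valve position:** From the tool pose, its middle is within a few mm of the point 130 mm in front of the lens. It is level and its length is within about 1° of the line of sight.
- **Brass end:** It faces the lens. The scene camera put the brass tip about 75 mm in front of the lens, against 78 mm expected, and about 3 mm to one side. That camera suggests it may sit about 4 mm high, which is inside the 25 mm tolerance.
- **Other items:** The spanner and mug look unmoved in the last top picture. The brush was mostly hidden behind the arm there, so I could not check it fully, but the arm never went near it.

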